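# Bring the watch case under the loupe

### The arm

A 6-joint arm with a two-finger parallel gripper is mounted at the origin on a cart in front of the work surface, level with it; the furniture and walls round the work are solid. World frame = base frame: x ahead of the robot, y to its left, z up, the work surface at z = 0. Lengths are in m, angles in rad, forces in N, time in s.
With the tool pointing down it reaches from about 0.225 to 0.725 m from the base axis. Payload 3.1 kg.
Tool frame: the origin (TCP) lies midway between the tips of the shut fingers; the grasp point (between the pads) lies 19 mm behind it; z points along the fingers, x is the direction in which the jaws open and shut, and the axes are right-handed (so a half turn about z gives the same grasp; the last joint's range is limited). The gripper opens to 85 mm and grips with 20 to 120 N. Pads are 22 mm wide; open, the fingers measure 114 mm over their backs; the gripper's body (76 mm by 85 mm) begins 54 mm behind the grasp point. The pads swing forward as they close: fully open they stand 13 mm farther back than shut.
Start: joints at [1.113, 0.048, 0.099, 1.622, 0, 1.443], TCP at [0.17, 0.497, 0.231] pointing down, gripper open.
Joint ranges: [-2.91, 2.91], [-0.99, 1.94], [-1.21, 1.42], [-2.12, 2.29], [-1.49, 1.47], [-3.14, 3.14]. Speed limits (rad/s): [2.79, 2.79, 3.14, 3.14, 3.14, 3.14].

### API

Orientations are given as a 3x3 rotation matrix whose columns are the frame's x, y, z axes.
In Python, from workcell import observe, viewer, order gives the robot as it stands.
- The arm moves only by the tool arm_command, never from a script. Its argument "deltas" is one flat list of numbers, 7 for each row, row after row: the opening, from 0 (shut) to 1 (fully open), then the shift along the world's x, y, z in m, then the turn, a rotation vector about the world's x, y, z in rad. A call has 1 to 12 rows; each row shifts and turns the commanded pose from where the row before left it; what a row does not reach is not made up. A row lasts 1/8 s, in which the tool goes at most 62.5 mm and 10.7 degrees, less where a joint would pass 70% of its speed; a pose out of reach is approached as far as the arm can. A call is refused whole if a number of a shift passes 0.0625 or a number of a turn 0.188, either way. A call with a gripper value outside its range is refused whole. The fingers move at their own pace and stop on an object; "newtons" is the grip in N (left out, the last holds). Time passes only in rows, so rows that do not move let the fingers close. It gives the time, the measured TCP pose, the force and the opening at its end, in the units of the state.
- observe(): the state, without advancing time (a new reading comes with each control period).
- viewer.grab_frame(name): name is "scene" or "top" or "wrist"; returns (picture, depth): 420x560x3 uint8, red, green, blue; 420x560 float32, m along the optical axis (not along the pixel's ray), 0 where there is no reading.
- viewer.calibration(name): a dict with "fx", "fy", "cx", "cy" (pixels), "rvec" (rotation vector, rad) and "tvec" (3), from world to camera coordinates, as OpenCV has them; the wrist camera has in their place "T_tool_cam" (4x4, takes a point from camera to tool coordinates, whose origin is the TCP and whose axes are the tool frame's). Camera axes: x right, y down, z forward; pixel columns grow to the right and rows downward; lengths in m; the calibration is good to about 2 mm. The wrist camera is an equidistant fisheye: a pixel r from the principal point sees the ray r / f radians off the axis. A picture is of the moment at which its call begins: read the wrist's pose just before it. calibration takes no time and is no camera call.
- order.close_job(): hands the job in, once; it reports no verdict.
The state is a dict: "clock": time; "q": joint angles; "qd": joint speeds; "joint_efforts": joint torques, N m; "tcp_pos": TCP position; "tool_rot": TCP orientation; "ft_force": force on the tool from outside, world axes, zero at the start; "torque": the same for the moment, N m; "opening": finger opening in m.
Only numpy, scipy, OpenCV 4.12 (cv2) and the standard library are available. Lean on these libraries where they do the work, as an engineer would, in place of code of your own. Each camera call takes 0.05 s, during which the arm holds its last target.

### The job

On the workbench stands a three-spoked wheel with a dish at the end of each spoke. With the outside of a finger, push on a spoke to turn the wheel until the dish with the watch case (the steel ring with lugs) stands centred under the loupe, and let it come to rest there; then push the clamp lever beside the wheel all the way over to its other stop. Lift nothing, do not touch the things in the dishes, leave everything else where it is, and finish clear of it all.

Things in the scene. Friction and masses are not known exactly. Their poses are not given: they have to be found in the camera images.
- wheel_centre (a point): Point on the wheel's vertical axis, half-way up its spokes (47 mm above the bench). Hub 44 mm across, 64 mm high. Three straight bare spokes 120 degrees apart, 12 mm wide, 40 to 54 mm above the bench, run from 22 to 88 mm from the axis, each to a round dish 64 mm across centred 120 mm from the axis: underside 44, inner floor 48, rim 53 mm above the bench.
- wheel: The aluminium wheel, origin on its axis at bench height. Turns without limit either way about the vertical; friction about 0.12 N m (2 N at mid-spoke), stays where it is left. It starts with every dish at least 28 degrees away from the loupe, either way.
- foot: Steel foot under the wheel, fixed, origin on the wheel's axis at bench height: 120 mm across, 10 mm high at its edge, 18 mm high at 30 mm from the axis.
- frame: Fixed rails on the bench, 30 mm wide, 10 mm high (screw heads 13 mm). Origin on the wheel's axis at bench height; x along the rail that runs out under the loupe (roughly away from the robot), -y along the rail to the clamp lever (to the robot's right). A lamp shade hangs 0.64 m above the bench from the loupe outwards.
- case_centre (a point): Centre of the watch case, a steel ring with lugs, 46 x 42 x 9 mm, lying loose in the middle of one of the three dishes, so that one spoke points from the wheel's axis to it. Not to be touched.
- watch_case: The watch case; origin at the centre of its underside, on the dish's floor.
- movement: Brass-coloured watch movement, a disc 28 mm across, 5 mm high, lying in another dish; origin at its underside. Not to be touched.
- parts_cup: White round parts cup, 52 mm across, 10 mm high, standing in the third dish; origin at its underside. Not to be touched.
- loupe_spot (a point): Fixed point straight below the loupe's centre, 120 mm from the wheel's axis, 52 mm above the bench: the watch case's place. The black loupe (30 mm across) is held 95 to 126 mm above the bench by a post (12 mm thick, 133 mm high) on the same side, 187 mm from the wheel's axis.
- clamp_lever (a joint): Turn of the clamp lever about its vertical pivot, rad: 0 at the open stop, 1.5 at the clamped stop, growing counter-clockwise seen from above. Starts between 0 and 0.25. Friction about 0.06 N m (1 N at the knob); stays where it is left. It does not act on the wheel.
- lever_pivot (a point): Fixed point on the clamp lever's vertical pivot axis, 195 mm from the wheel's axis, to the robot's right of the wheel, 30 mm above the bench.
- lever_knob (a point): Middle of the upright black knob at the lever's end: 18 mm across, 65 mm from the pivot, 30 to 64 mm above the bench (this point at 51); the lever's flat bar lies at 25 to 31 mm. At joint 0 the lever points towards the robot and a little away from the wheel; the knob then swings out away from the wheel and on away from the robot.
- oil: Bystander: brown bottle, 44 mm across, 72 mm high, beyond the wheel on the left.
- round_box: Bystander: round brass-coloured box, 45 mm across, 23 mm high, beyond the wheel on the right.
- driver: Bystander: small screwdriver, 112 mm long, lying left of the wheel.
- vice: Bystander: pin vice (thin steel rod), 86 mm long, lying left of the wheel on the robot's side.
- air_blower: Bystander: red rubber blower, 60 mm across, 98 mm high, right of the clamp lever.
- pliers_1: Bystander: pliers with green handles, 124 x 47 x 14 mm, lying far right.

How it is judged:
On the way:
1. the watch case rests in its dish under the loupe, the wheel at rest, with the clamp lever still open (horizontal distance between case_centre and loupe_spot below 0.012 m and height (world z) of case_centre between 0.046 and 0.062 m and angular speed of wheel below 0.05 rad/s and value of joint clamp_lever below 0.7 rad), for 0.3 s.
At the end, for the whole second after the job is handed in: The watch case lies in its dish within 12 mm (seen from above) of the point under the loupe, all at rest, and the clamp lever is past 1.35 of 1.5 rad. The case rested there for 0.3 s while the lever was still below 0.7 rad (horizontal distance between case_centre and loupe_spot below 0.012 m and height (world z) of case_centre between 0.046 and 0.062 m and angular speed of wheel below 0.05 rad/s and value of joint clamp_lever above 1.35 rad and velocity of joint clamp_lever between -0.05 and 0.05 rad/s); the robot touches nothing.
It fails at once if a thing in a dish was touched by the robot (contact force between any of the fingers, the arm and watch_case above 0.3 N or contact force between any of the fingers, the arm and movement above 0.3 N or contact force between any of the fingers, the arm and parts_cup above 0.3 N).
It fails at once if a thing was lifted or thrown out of its dish (height (world z) of any of watch_case, movement, parts_cup above 0.058 m or height (world z) of any of watch_case, movement, parts_cup below 0.042 m).
It fails at once if a bystander was moved by more than 15 mm (distance of any of oil, round_box, driver, vice, air_blower, pliers_1 from where it was at the start of the episode above 0.015 m).
It also fails if it takes over 64 s, if anything falls off the work surface, if the arm or the gripper's body presses on something with over 40 N, if the wrist force passes 120 N, or if a joint passes its speed limit or range.

## Working session

There is one attempt and no reset: what is moved stays moved. The work goes in short steps, Python scripts to look and compute and a tool call to move; the robot and the scene stay as the last step left them, time stands still between calls to the robot, and variables do not carry over. Pictures are saved under pics/ and viewed, and the job is handed in when it is done.

Besides the shell and the picture viewer there is one more tool, called after ">>>" by a JSON object that holds its "fn" and its "kwargs", one argument or row to a line. arm_command: Moves the arm, as the interface text tells. Its arguments: {"type":"object","properties":{"deltas":{"type":"array","items":{"type":"number"}},"newtons":{"type":"number"}},"required":["deltas"]}

```bash
ls; mkdir -p pics
cat > h.py <<'E'
import numpy as np,cv2
from workcell import observe,viewer,order
def cal(n):
    c=viewer.calibration(n);R=cv2.Rodrigues(np.array(c['rvec'],float))[0];return c,R,np.array(c['tvec'],float).ravel()
def pix2w(n,u,v,z=None,d=None):
    c,R,t=cal(n);r=np.array([(u-c['cx'])/c['fx'],(v-c['cy'])/c['fy'],1.])
    o=-R.T@t;w=R.T@r
    s=d if d is not None else (z-o[2])/w[2]
    return o+s*w
def w2pix(n,p):
    c,R,t=cal(n);q=R@np.array(p)+t;return c['fx']*q[0]/q[2]+c['cx'],c['fy']*q[1]/q[2]+c['cy']
E
python3 - <<'E'
from h import *
s=observe();print(s['clock'],s['tcp_pos'],s['tool_rot'])
for n in('top','scene'):
    p,d=viewer.grab_frame(n);cv2.imwrite(f'pics/{n}0.png',p[:,:,::-1]);np.save(f'{n}0.npy',d);print(n,cal(n))
E
```

```text
pics
0.0 [0.16976262 0.49613267 0.23009965] [[ 3.23874847e-01  9.46099357e-01 -1.04408721e-03]
 [ 9.46096953e-01 -3.23876399e-01 -2.15276330e-03]
 [-2.37488318e-03 -2.90581841e-04 -9.99997138e-01]]
top ({'fx': 395.02019103704737, 'fy': 395.02019103704737, 'cx': 277.5494213779337, 'cy': 214.3025923331035, 'rvec': array([ 2.15604393, -2.15165326,  0.13267696]), 'tvec': array([-0.03638092,  0.56511615,  0.9283516 ])}, array([[ 0.00228751, -0.99998973, -0.00391319],
       [-0.99193324, -0.00177308, -0.12674898],
       [ 0.12674074,  0.00417156, -0.99192711]]), array([-0.03638092,  0.56511615,  0.9283516 ]))
scene ({'fx': 526.9486589392363, 'fy': 526.9486589392363, 'cx': 269.90578646858546, 'cy': 209.47138663183375, 'rvec': array([ 1.83557213, -1.05830094,  0.66476403]), 'tvec': array([-0.30229233,  0.28325884,  0.93654073])}, array([[ 0.49161555, -0.87063185,  0.01772934],
       [-0.39394814, -0.24051365, -0.88710656],
       [ 0.77660738,  0.42913094, -0.46122405]]), array([-0.30229233,  0.28325884,  0.93654073]))
```

View pics/top0.png

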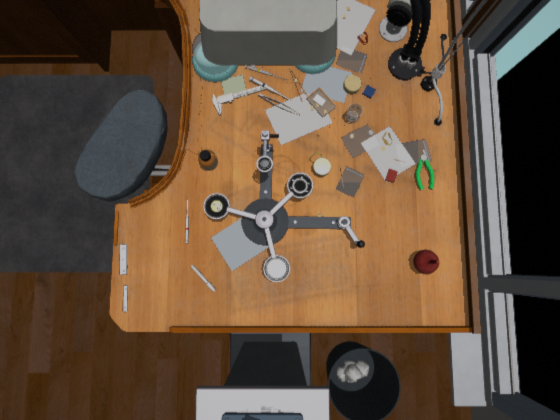

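View pics/scene0.png

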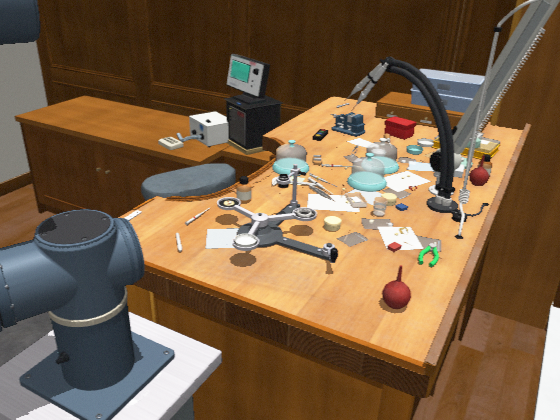

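Run:
```python
import cv2
p=cv2.imread('pics/top0.png');cv2.imwrite('pics/top0c.png',cv2.resize(p[120:360,180:420],(720,720),interpolation=cv2.INTER_CUBIC)[:600])
```

```text
(no output)
```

View pics/top0c.png

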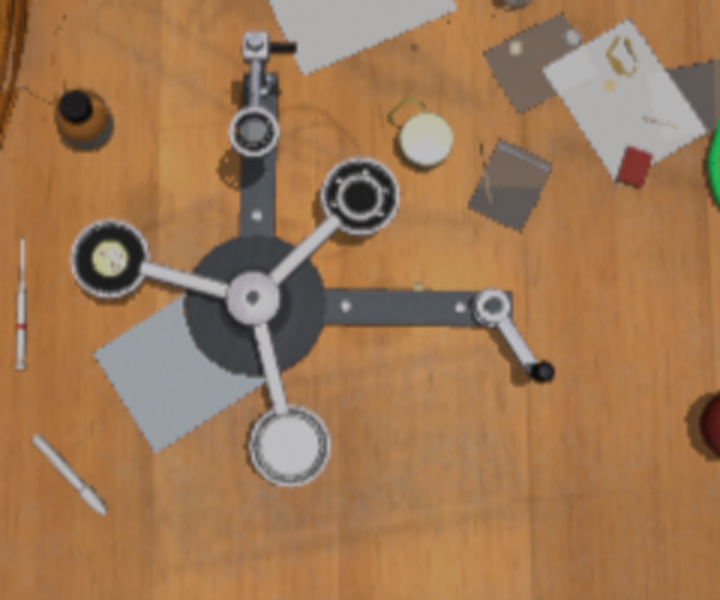

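The top picture shows the wheel hub at (264,219), the watch-case dish at (300,185), the loupe at (265,163), the lever pivot at (344,222), and the knob at (360,244).

Run:
```python
from h import *
d=np.load('top0.npy')
P=lambda u,v,z:pix2w('top',180+u/3-1/3,120+v/3-1/3,z=z)
hub=P(252,297,.064);case=P(360,196,.053);mov=P(109,259,.053);cup=P(289,446,.055);lou=P(254,130,.126);piv=P(492,305,.036);kn=P(541,371,.064)
oil=P(75,105,.072);box=P(425,140,.023)
for n in 'hub case mov cup lou piv kn oil box'.split():
    p=eval(n);v=p-hub;print(n,p.round(4),'r',np.hypot(*v[:2]).round(4),'ang',np.degrees(np.arctan2(v[1],v[0])).round(2))
v=kn-piv;print('kn-piv',v,np.hypot(*v[:2]),np.degrees(np.arctan2(v[1],v[0])))
print(w2pix('top',observe()['tcp_pos']))
for (u,v) in [(252,297),(360,196),(254,130),(541,371)]:
    i,j=int(120+v/3),int(180+u/3);print(pix2w('top',j,i,d=d[i,j]))
```

```text
hub [ 0.5511 -0.0025  0.064 ] r 0.0 ang 0.0
case [ 0.6346 -0.0887  0.053 ] r 0.1199 ang -45.91
mov [0.5829 0.1128 0.053 ] r 0.1196 ang 74.61
cup [ 0.4347 -0.032   0.055 ] r 0.1201 ang -165.81
lou [ 0.6699 -0.0056  0.126 ] r 0.1188 ang -1.5
piv [ 0.5482 -0.1962  0.036 ] r 0.1937 ang -90.86
kn [ 0.4933 -0.2289  0.064 ] r 0.2336 ang -104.33
oil [0.7044 0.1396 0.072 ] r 0.209 ang 42.85
box [ 0.6885 -0.1449  0.023 ] r 0.1978 ang -46.02
kn-piv [-0.05490958 -0.03270547  0.028     ] 0.06391173672276862 -149.22095587857405
(np.float64(-13.465736368610578), np.float64(414.45863910251296))
[ 0.55047398 -0.00326871  0.06280349]
[ 0.63511956 -0.08960292  0.0503537 ]
[ 0.67142448 -0.0046459   0.1202531 ]
[ 0.49422556 -0.22941617  0.0614453 ]
```

>>> {"fn": "arm_command", "kwargs": {
  "deltas": [0,0.0265,-0.039,-0.008,0,0,0.048,0,0.0265,-0.039,-0.008,0,0,0.048,0,0.0265,-0.039,-0.008,0,0,0.048,0,0.0265,-0.039,-0.008,0,0,0.048,0,0.0265,-0.039,-0.008,0,0,0.048,0,0.0265,-0.039,-0.008,0,0,0.048,0,0.0265,-0.039,-0.008,0,0,0.048,0,0.0265,-0.039,-0.008,0,0,0.048,0,0.0265,-0.039,-0.008,0,0,0.048,0,0.0265,-0.039,-0.008,0,0,0.048,0,0.0265,-0.039,-0.008,0,0,0.048,0,0.0265,-0.039,-0.008,0,0,0.048]
}}

```text
clock: 1.6
tcp_pos: [0.4884, 0.0273, 0.1345]
tool_rot: [[-0.245, 0.97, -0.001], [0.97, 0.245, 0.0], [0.0, -0.001, -1.0]]
ft_force: [0.4, -0.3, 1.3]
opening: 0.0
```

Run:
```python
from h import *
s=observe();print(s['clock'],s['tcp_pos'],s['opening'],s['ft_force']);R=s['tool_rot'];print(np.degrees(np.arctan2(R[1,0],R[0,0])))
print(viewer.calibration('wrist'))
p,d=viewer.grab_frame('wrist');cv2.imwrite('pics/w1.png',p[:,:,::-1])
```

```text
1.6 [0.48836884 0.02731527 0.13451897] 1.6733641843403133e-06 [ 0.41505244 -0.26195985  1.28378767]
104.18384020333339
{'fx': 325.19226210127806, 'fy': 325.19226210127806, 'cx': 283.7312242167662, 'cy': 207.6524803085152, 'T_tool_cam': array([[ 9.99999903e-01, -4.36431405e-04, -5.54776747e-05,
         1.39475860e-03],
       [ 4.35211762e-04,  9.62903435e-01,  2.69845854e-01,
        -6.84420351e-02],
       [-6.43495616e-05, -2.69845852e-01,  9.62903532e-01,
        -1.42118955e-01],
       [ 0.00000000e+00,  0.00000000e+00,  0.00000000e+00,
         1.00000000e+00]])}
```

View pics/w1.png

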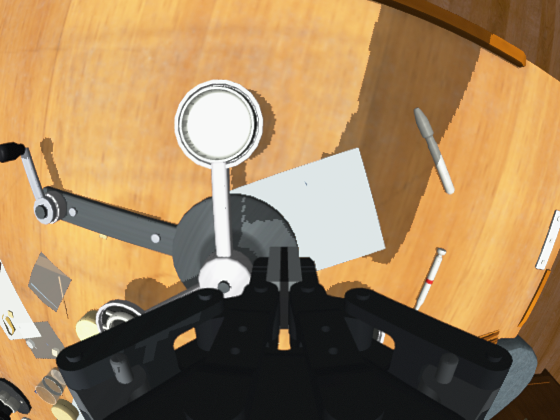

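The wrist picture shows the shut fingers (tip about (284,260)) beside the cup's spoke (222,210), with a clear gap to the foot below.

>>> {"fn": "arm_command", "kwargs": {
  "deltas": [0,0,0,-0.026,0,0,0,0,0,0,-0.026,0,0,0,0,0,0,-0.026,0,0,0,0,0,0,-0.026,0,0,0,0,0.0024,-0.0097,0,0,0,0,0,0.0024,-0.0097,0,0,0,0,0,0,0,0,0,0,0]
}}

```text
clock: 2.52
tcp_pos: [0.4944, 0.0082, 0.033]
tool_rot: [[-0.242, 0.97, 0.003], [0.97, 0.242, -0.0], [-0.001, 0.003, -1.0]]
ft_force: [-0.3, -1.0, -0.1]
opening: 0.0003
```

>>> {"fn": "arm_command", "kwargs": {
  "deltas": [0,0.0007,-0.0029,0,0,0,0,0,0.0007,-0.0029,0,0,0,0,0,0,0,0,0,0,0]
}}

```text
clock: 2.9
tcp_pos: [0.4944, 0.0034, 0.0316]
tool_rot: [[-0.244, 0.97, 0.0], [0.97, 0.244, -0.0], [-0.0, 0.0, -1.0]]
ft_force: [0.6, -0.2, 0.3]
opening: 0.0
```

Run:
```python
from h import *
s=observe();print(s['clock'],s['tcp_pos'],s['ft_force'])
p,d=viewer.grab_frame('wrist');cv2.imwrite('pics/w2.png',p[:,:,::-1])
```

```text
2.9 [0.49442877 0.00336367 0.03156387] [ 0.55761097 -0.17558433  0.29498677]
```

View pics/w2.png

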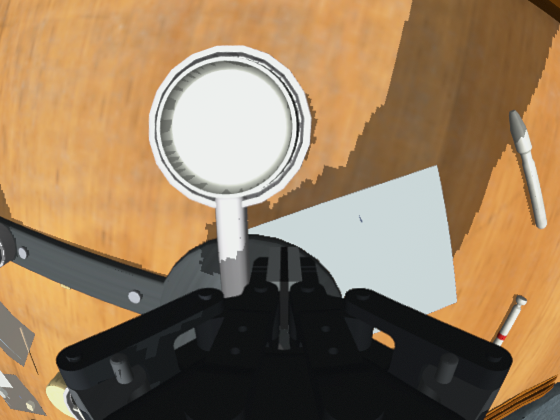

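Run:
```python
from h import *
s=observe();hub=np.array([.551,-.0027]);v=s['tcp_pos'][:2]-hub
rot=lambda a:np.array([[np.cos(a),-np.sin(a)],[np.sin(a),np.cos(a)]])
prev=v
for i in range(1,13):
    n=rot(.058*i)@v;print((n-prev).round(4));prev=n
```

```text
[-0.0003 -0.0033]
[-0.0001 -0.0033]
[ 0.0001 -0.0033]
[ 0.0003 -0.0033]
[ 0.0005 -0.0033]
[ 0.0007 -0.0032]
[ 0.0009 -0.0032]
[ 0.0011 -0.0031]
[ 0.0012 -0.0031]
[ 0.0014 -0.003 ]
[ 0.0016 -0.0029]
[ 0.0018 -0.0028]
```

>>> {"fn": "arm_command", "kwargs": {
  "deltas": [0,-0.0003,-0.0033,0,0,0,0.058,0,-0.0001,-0.0033,0,0,0,0.058,0,0.0001,-0.0033,0,0,0,0.058,0,0.0003,-0.0033,0,0,0,0.058,0,0.0005,-0.0033,0,0,0,0.058,0,0.0007,-0.0032,0,0,0,0.058]
}}

```text
clock: 3.7
tcp_pos: [0.4945, -0.0153, 0.0312]
tool_rot: [[-0.562, 0.827, -0.002], [0.827, 0.562, 0.002], [0.003, -0.001, -1.0]]
ft_force: [-2.6, 1.5, 1.4]
opening: 0.0001
```

>>> {"fn": "arm_command", "kwargs": {
  "deltas": [0,0.0009,-0.0032,0,0,0,0.058,0,0.0011,-0.0031,0,0,0,0.058,0,0.0012,-0.0031,0,0,0,0.058,0,0.0014,-0.003,0,0,0,0.058,0,0.0016,-0.0029,0,0,0,0.058,0,0.0018,-0.0028,0,0,0,0.058]
}}

```text
clock: 4.45
tcp_pos: [0.5018, -0.0338, 0.0308]
tool_rot: [[-0.81, 0.586, -0.003], [0.586, 0.81, 0.001], [0.003, -0.001, -1.0]]
ft_force: [-3.5, 0.7, 1.2]
opening: -0.0001
```

Run:
```python
from h import *
s=observe();print(s['clock'],s['tcp_pos'],s['ft_force'])
for n in('top','wrist'):
    p,d=viewer.grab_frame(n)
    if n=='top': np.save('top2.npy',d);p=cv2.resize(p[120:320,180:420],(720,600),interpolation=cv2.INTER_CUBIC)
    cv2.imwrite(f'pics/{n}3.png',p[:,:,::-1])
```

```text
4.45 [ 0.50180531 -0.03376763  0.03081238] [-3.54108697  0.65813389  1.24779584]
```

View pics/top3.png

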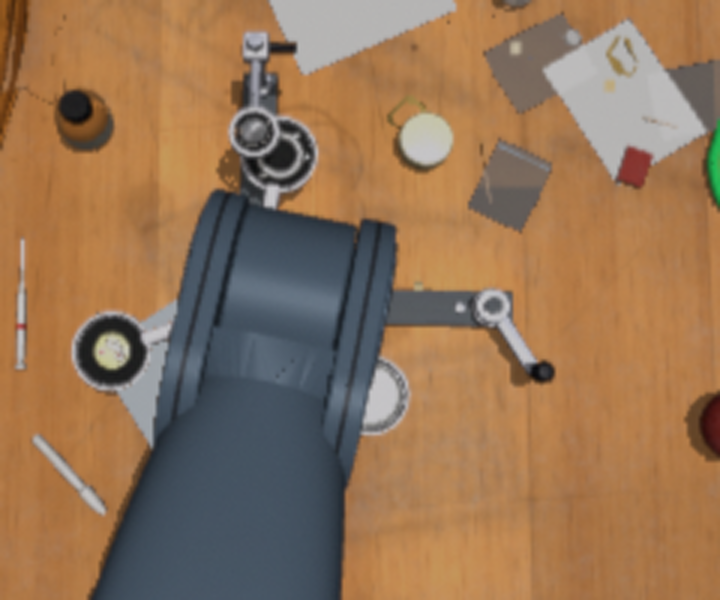

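View pics/wrist3.png

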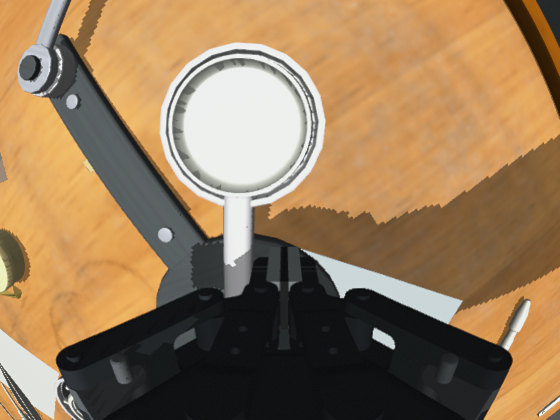

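The top view shows the movement dish at crop (110,351) and the case dish at (281,155), just short of the loupe. The finger is on the spoke and pushing.

Run:
```python
from h import *
P=lambda u,v,z:pix2w('top',180+u/3-1/3,120+v/3-1/3,z=z)
hub=np.array([.551,-.0027,0])
for n,p in dict(case=P(281,155,.053),mov=P(110.5,351,.053),cup=P(371,395,.055)).items():
    v=p-hub;print(n,p.round(4),np.hypot(*v[:2]).round(4),np.degrees(np.arctan2(v[1],v[0])).round(2))
# colour/edge check: circle fits on raw frame
s=observe();v=s['tcp_pos']-hub;R=s['tool_rot'];print(np.degrees(np.arctan2(v[1],v[0])),np.hypot(*v[:2]),np.degrees(np.arctan2(R[1,0],R[0,0])))
```

```text
case [ 0.6683 -0.0248  0.053 ] 0.1194 -10.67
mov [0.509 0.11  0.053] 0.1202 110.42
cup [ 0.4746 -0.0964  0.055 ] 0.1209 -129.17
-147.0887364195571 0.0578000981932446 143.9767341565311
```

>>> {"fn": "arm_command", "kwargs": {
  "deltas": [0,0.0009,-0.00135,0,0,0,0.028,0,0.00094,-0.00132,0,0,0,0.028,0,0.00098,-0.0013,0,0,0,0.028,0,0.001,-0.00127,0,0,0,0.028,0,0.00105,-0.00124,0,0,0,0.028,0,0,0,0,0,0,0,0,0,0,0,0,0,0]
}}

```text
clock: 5.42
tcp_pos: [0.5087, -0.0408, 0.0315]
tool_rot: [[-0.883, 0.469, 0.001], [0.469, 0.883, 0.0], [-0.001, 0.0, -1.0]]
ft_force: [-2.1, 0.9, -0.5]
opening: -0.0004
```

Run:
```python
from h import *
s=observe();print(s['clock'],s['tcp_pos'],s['ft_force'])
p,d=viewer.grab_frame('top');p=cv2.resize(p[120:320,180:420],(720,600),interpolation=cv2.INTER_CUBIC)
cv2.imwrite('pics/top4.png',p[:,:,::-1])
p,d=viewer.grab_frame('scene');p=cv2.resize(p[140:290,190:390],(800,600),interpolation=cv2.INTER_CUBIC)
cv2.imwrite('pics/scene4.png',p[:,:,::-1])
```

```text
5.425 [ 0.50874598 -0.04078238  0.03150639] [-2.06394409  0.90801158 -0.49065969]
```

View pics/top4.png

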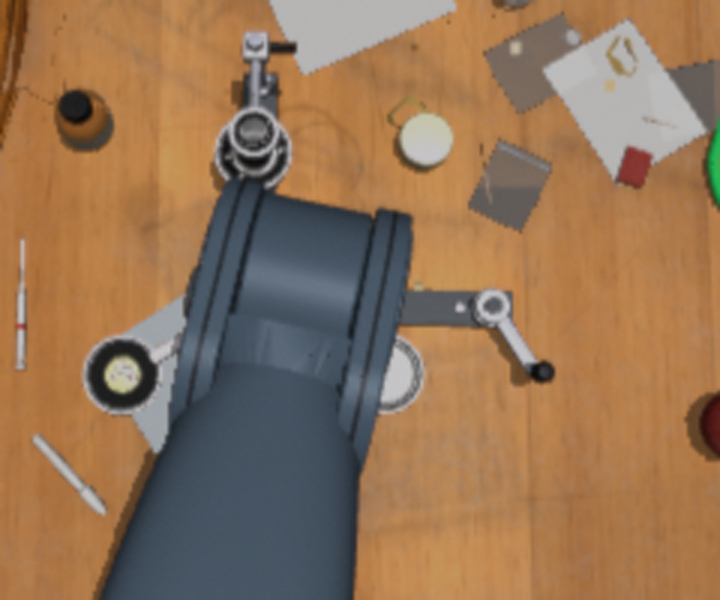

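View pics/scene4.png

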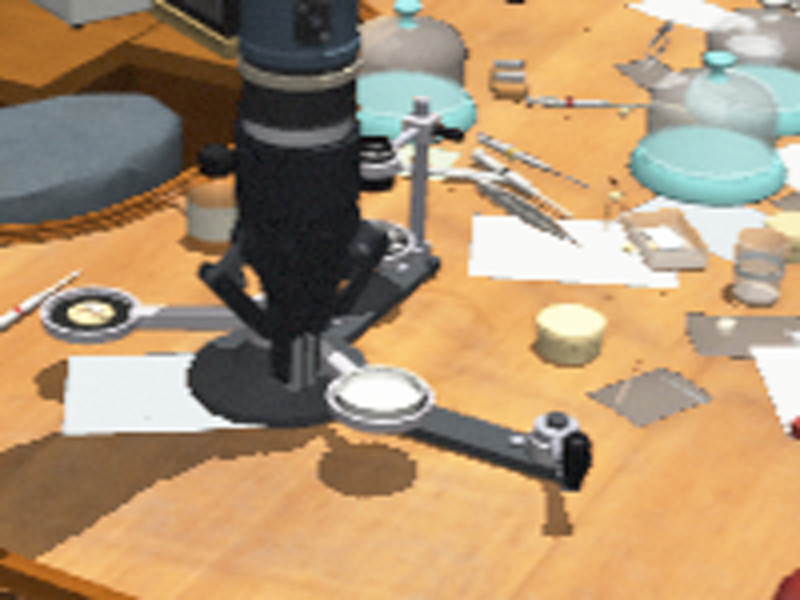

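Run:
```python
from h import *
P=lambda u,v,z:pix2w('top',180+u/3-1/3,120+v/3-1/3,z=z)
hub=np.array([.551,-.0027,0])
for n,p in dict(case=P(253,153,.053),mov=P(122,374,.053)).items():
    v=p-hub;print(n,p.round(4),np.hypot(*v[:2]).round(4),np.degrees(np.arctan2(v[1],v[0])).round(2))
```

```text
case [ 0.6699 -0.0021  0.053 ] 0.1189 0.29
mov [0.4908 0.1005 0.053 ] 0.1194 120.25
```

The case dish is now within about 3 mm of the point under the loupe. Next I'll back off, rise clear and check again with an unobstructed view.

>>> {"fn": "arm_command", "kwargs": {
  "deltas": [0,-0.0107,0.0065,0,0,0,0,0,-0.0107,0.0065,0,0,0,0,0,0,0,0.02,0,0,0,0,0,0,0.04,0,0,0,0,0,0,0.06,0,0,0,0,-0.05,0,0.03,0,0,0,0,-0.05,0,0,0,0,0,0,-0.05,-0.02,0,0,0,0,0,-0.04,-0.04,0,0,0,0,0,0,-0.06,0,0,0,0,0,0,-0.06,0,0,0,0]
}}

```text
clock: 6.9
tcp_pos: [0.2965, -0.209, 0.1821]
tool_rot: [[-0.883, 0.469, 0.004], [0.469, 0.883, -0.003], [-0.004, -0.001, -1.0]]
ft_force: [2.0, 0.7, 1.4]
opening: 0.0003
```

Run:
```python
from h import *
s=observe();print(s['clock'],s['tcp_pos'],s['ft_force'],s['q'])
p,d=viewer.grab_frame('top');np.save('top5.npy',d);p=cv2.resize(p[120:320,180:420],(720,600),interpolation=cv2.INTER_CUBIC)
cv2.imwrite('pics/top5.png',p[:,:,::-1])
p,d=viewer.grab_frame('scene')
cv2.imwrite('pics/scene5.png',cv2.resize(p[140:290,190:390],(800,600),interpolation=cv2.INTER_CUBIC)[:,:,::-1])
```

```text
6.9 [ 0.29645048 -0.20897798  0.18214556] [2.04304131 0.70896414 1.41132873] [-8.00105849e-01 -3.93970671e-01 -3.82282206e-01  1.57807563e+00
  6.40444157e-04 -1.88268709e+00]
```

View pics/top5.png

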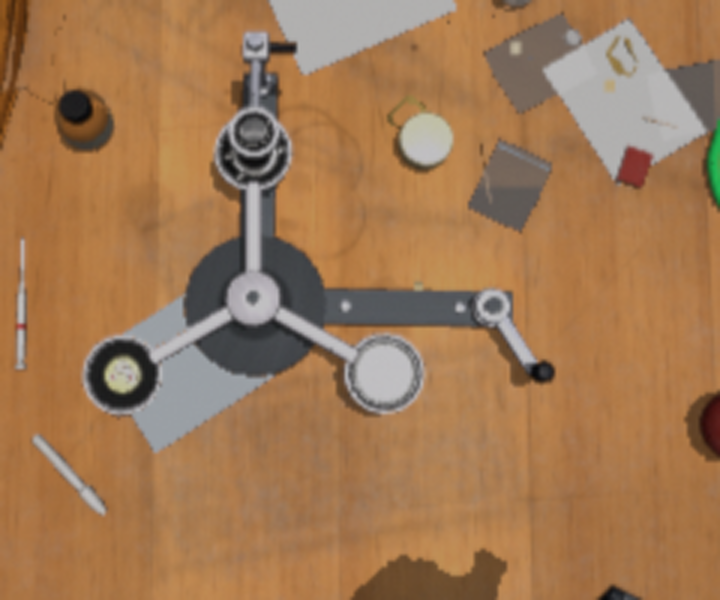

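View pics/scene5.png

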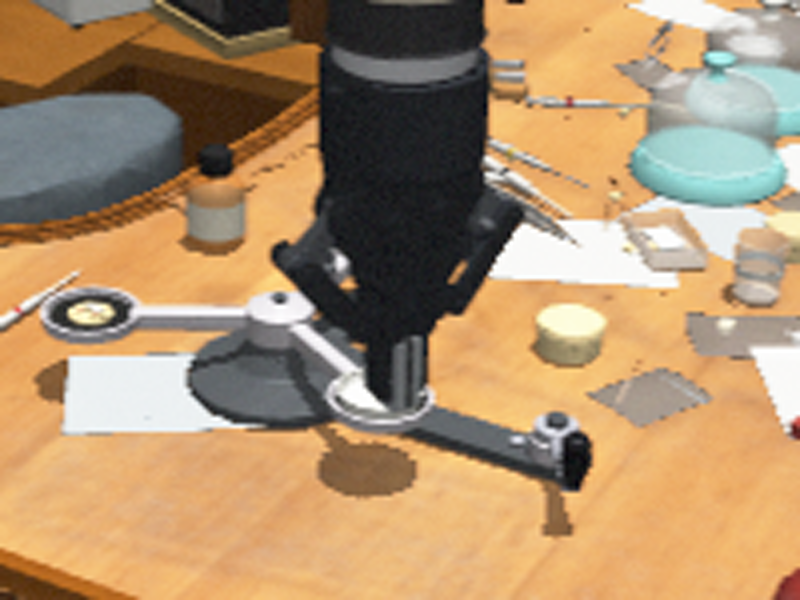

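The top view shows the wheel at rest with the spoke straight under the loupe, dish at (253,153) and loupe at (254,130), and the lever still untouched at (541,371). On to the lever.

>>> {"fn": "arm_command", "kwargs": {
  "deltas": [0,0.036,0.0014,-0.0124,0,0,-0.108,0,0.036,0.0014,-0.0124,0,0,-0.108,0,0.036,0.0014,-0.0124,0,0,-0.108,0,0.036,0.0014,-0.0124,0,0,-0.108,0,0.0355,0.0014,-0.0124,0,0,-0.108,0,0,0,0,0,0,0]
}}

```text
clock: 7.75
tcp_pos: [0.477, -0.1989, 0.1177]
tool_rot: [[-0.519, 0.855, -0.002], [0.855, 0.519, 0.002], [0.002, -0.001, -1.0]]
ft_force: [-0.6, 0.3, -0.2]
opening: 0.0003
```

Run:
```python
from h import *
s=observe();print(s['clock'],s['tcp_pos']);R=s['tool_rot'];print(np.degrees(np.arctan2(R[1,0],R[0,0])))
P=lambda u,v,z:pix2w('top',180+u/3-1/3,120+v/3-1/3,z=z)
hub=np.array([.551,-.0027,0])
for n,p in dict(case=P(253,153,.053),mov=P(122,374,.053),cup=P(384,374,.056),sc1=P(256,215,.013),sc2=P(345,306,.013),sc3=P(460,307,.013),blow=P(715,425,.05)).items():
    v=p-hub;print(n,p.round(4),np.hypot(*v[:2]).round(4),np.degrees(np.arctan2(v[1],v[0])).round(2))
p,d=viewer.grab_frame('wrist');cv2.imwrite('pics/w6.png',p[:,:,::-1])
```

```text
7.75 [ 0.47701145 -0.198865    0.11772887]
121.23725424968634
case [ 0.6699 -0.0021  0.053 ] 0.1189 0.29
mov [0.4908 0.1005 0.053 ] 0.1194 120.25
cup [ 0.4911 -0.1067  0.056 ] 0.12 -119.92
sc1 [ 0.6264 -0.0034  0.013 ] 0.0754 -0.53
sc2 [ 0.5497 -0.0778  0.013 ] 0.0752 -91.01
sc3 [ 0.549  -0.1734  0.013 ] 0.1707 -90.66
blow [ 0.4518 -0.3678  0.05  ] 0.3783 -105.2
```

View pics/w6.png

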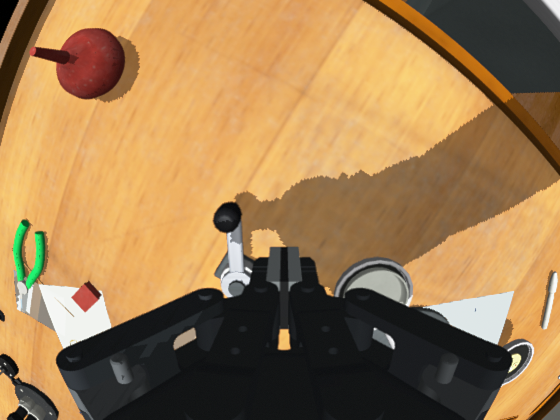

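The wrist view shows the knob (228,217) to the left of the shut fingers (285,260), with the blower well away and the cup dish clear.

Run:
```python
from h import *
s=observe();piv=np.array([.5487,-.1965]);v=s['tcp_pos'][:2]-piv
rot=lambda a:np.array([[np.cos(a),-np.sin(a)],[np.sin(a),np.cos(a)]])
prev=v
for i in range(1,25):
    n=rot(.075*i)@v;print(i,(n-prev).round(4));prev=n
```

```text
1 [ 0.0004 -0.0054]
2 [ 0.0008 -0.0054]
3 [ 0.0012 -0.0053]
4 [ 0.0016 -0.0052]
5 [ 0.002  -0.0051]
6 [ 0.0024 -0.0049]
7 [ 0.0027 -0.0047]
8 [ 0.0031 -0.0045]
9 [ 0.0034 -0.0042]
10 [ 0.0037 -0.004 ]
11 [ 0.004  -0.0037]
12 [ 0.0043 -0.0034]
13 [ 0.0045 -0.0031]
14 [ 0.0047 -0.0027]
15 [ 0.0049 -0.0023]
16 [ 0.0051 -0.002 ]
17 [ 0.0052 -0.0016]
18 [ 0.0053 -0.0012]
19 [ 0.0054 -0.0008]
20 [ 0.0054 -0.0004]
21 [0.0054 0.    ]
22 [0.0054 0.0004]
23 [0.0054 0.0008]
24 [0.0053 0.0012]
```

>>> {"fn": "arm_command", "kwargs": {
  "deltas": [0,0,0,-0.026,0,0,0,0,0,0,-0.026,0,0,0,0,0,0,-0.026,0,0,0,0,0,0,0,0,0,0]
}}

```text
clock: 8.3
tcp_pos: [0.4737, -0.1993, 0.0398]
tool_rot: [[-0.516, 0.856, -0.004], [0.856, 0.516, 0.002], [0.004, -0.002, -1.0]]
ft_force: [0.3, 0.3, -0.4]
opening: 0.0001
```

>>> {"fn": "arm_command", "kwargs": {
  "deltas": [0,0.0004,-0.0054,0,0,0,0.075,0,0.0008,-0.0054,0,0,0,0.075,0,0.0012,-0.0053,0,0,0,0.075,0,0.0016,-0.0052,0,0,0,0.075,0,0.002,-0.0051,0,0,0,0.075,0,0.0024,-0.0049,0,0,0,0.075]
}}

```text
clock: 9.05
tcp_pos: [0.485, -0.2323, 0.0438]
tool_rot: [[-0.839, 0.544, 0.002], [0.544, 0.839, -0.001], [-0.002, 0.0, -1.0]]
ft_force: [-1.0, 1.3, 1.3]
opening: -0.0001
```

>>> {"fn": "arm_command", "kwargs": {
  "deltas": [0,0.0027,-0.0047,0,0,0,0.075,0,0.0031,-0.0045,0,0,0,0.075,0,0.0034,-0.0042,0,0,0,0.075,0,0.0037,-0.004,0,0,0,0.075,0,0.004,-0.0037,0,0,0,0.075,0,0.0043,-0.0034,0,0,0,0.075]
}}

```text
clock: 9.8
tcp_pos: [0.5061, -0.257, 0.0438]
tool_rot: [[-0.992, 0.126, 0.001], [0.126, 0.992, -0.001], [-0.001, -0.001, -1.0]]
ft_force: [-1.0, 0.3, 0.7]
opening: 0.0003
```

>>> {"fn": "arm_command", "kwargs": {
  "deltas": [0,0.0045,-0.0031,0,0,0,0.075,0,0.0047,-0.0027,0,0,0,0.075,0,0.0049,-0.0023,0,0,0,0.075,0,0.0051,-0.002,0,0,0,0.075,0,0.0052,-0.0016,0,0,0,0.075]
}}

```text
clock: 10.42
tcp_pos: [0.5305, -0.2687, 0.0438]
tool_rot: [[-0.969, -0.246, 0.001], [-0.246, 0.969, -0.001], [-0.001, -0.002, -1.0]]
ft_force: [-0.6, -0.1, -0.3]
opening: -0.0001
```

Run:
```python
from h import *
s=observe();print(s['clock'],s['tcp_pos'],s['ft_force'])
v=s['tcp_pos'][:2]-[.5487,-.1965];print(np.hypot(*v),np.degrees(np.arctan2(v[1],v[0])))
p,d=viewer.grab_frame('wrist');cv2.imwrite('pics/w7.png',p[:,:,::-1])
```

```text
10.425 [ 0.53045248 -0.26873513  0.04382202] [-0.61062065 -0.08401128 -0.30009901]
0.07450426494393801 -104.17705785987586
```

View pics/w7.png

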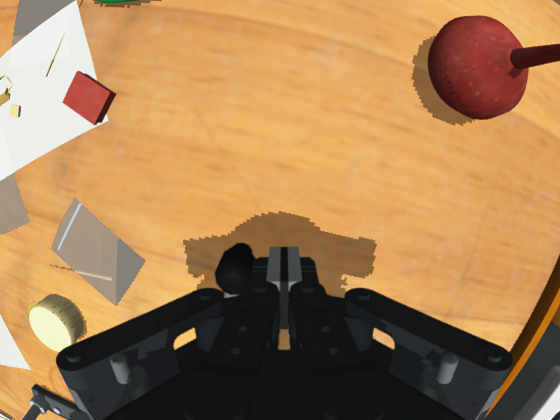

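>>> {"fn": "arm_command", "kwargs": {
  "deltas": [0,0.0053,-0.001,0,0,0,0.075,0,0.0054,-0.0004,0,0,0,0.075,0,0.0054,0,0,0,0,0.075,0,0.0054,0.0004,0,0,0,0.075]
}}

```text
clock: 10.98
tcp_pos: [0.5521, -0.2706, 0.0437]
tool_rot: [[-0.854, -0.52, 0.001], [-0.52, 0.854, -0.003], [0.0, -0.004, -1.0]]
ft_force: [-1.0, -0.9, -0.5]
opening: -0.0003
```

>>> {"fn": "arm_command", "kwargs": {
  "deltas": [0,0.0027,0.0004,0,0,0,0.037,0,0.0027,0.0005,0,0,0,0.037]
}}

```text
clock: 11.22
tcp_pos: [0.5573, -0.269, 0.0427]
tool_rot: [[-0.813, -0.582, 0.001], [-0.582, 0.813, -0.002], [0.0, -0.002, -1.0]]
ft_force: [-4.8, -3.6, 3.6]
opening: -0.0002
```

Run:
```python
from h import *
s=observe();print(s['clock'],s['tcp_pos'],s['ft_force'])
v=s['tcp_pos'][:2]-[.5487,-.1965];print(np.hypot(*v),np.degrees(np.arctan2(v[1],v[0])))
p,d=viewer.grab_frame('top');p=cv2.resize(p[120:320,180:420],(720,600),interpolation=cv2.INTER_CUBIC)
cv2.imwrite('pics/top8.png',p[:,:,::-1])
p,d=viewer.grab_frame('wrist');cv2.imwrite('pics/w8.png',p[:,:,::-1])
```

```text
11.225 [ 0.55734949 -0.26899945  0.04265287] [-4.76530879 -3.56607632  3.57729358]
0.07301358343323955 -83.19652679433032
```

View pics/top8.png

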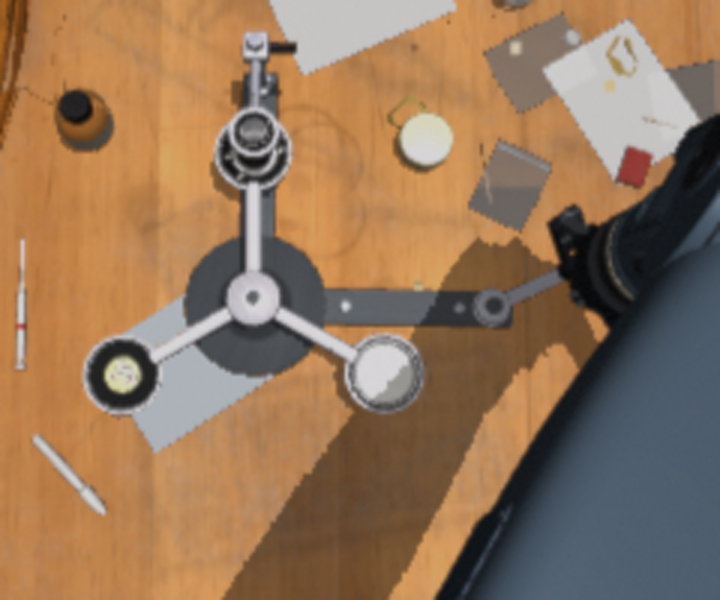

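View pics/w8.png

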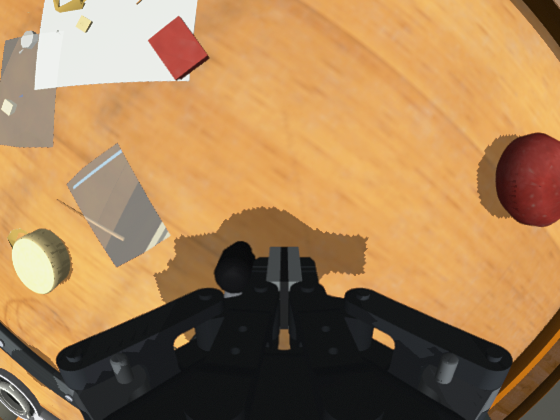

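The force rose to about 6 N, so this is probably the stop. A small extra push will confirm it.

>>> {"fn": "arm_command", "kwargs": {
  "deltas": [0,0.0018,0.001,0,0,0,0,0,0,0,0,0,0,0]
}}

```text
clock: 11.58
tcp_pos: [0.5573, -0.2689, 0.0421]
tool_rot: [[-0.815, -0.58, -0.004], [-0.58, 0.815, -0.003], [0.005, -0.001, -1.0]]
ft_force: [-5.9, -3.7, 4.8]
opening: -0.0001
```

>>> {"fn": "arm_command", "kwargs": {
  "deltas": [0,-0.01,-0.007,0,0,0,0,0,-0.014,-0.01,0,0,0,0,0,0,0,0.04,0,0,0,0,0,0,0.05,0,0,0,0,0,0,0.06,0,0,0,0,-0.05,0,0,0,0,0,0,-0.05,0,0,0,0,0,0,-0.05,0,0,0,0,0,0,-0.05,0,0,0,0,0,0,0,0,0,0,0,0]
}}

```text
clock: 12.82
tcp_pos: [0.3322, -0.2837, 0.1906]
tool_rot: [[-0.816, -0.578, -0.001], [-0.578, 0.816, 0.001], [-0.0, 0.001, -1.0]]
ft_force: [-0.3, -0.8, -0.4]
opening: -0.0001
```

Run:
```python
from h import *
s=observe();print(s['clock'],s['tcp_pos'],s['ft_force'],abs(s['qd']).max())
p,d=viewer.grab_frame('top');cv2.imwrite('pics/top9f.png',p[:,:,::-1]);p=cv2.resize(p[120:320,180:420],(720,600),interpolation=cv2.INTER_CUBIC)
cv2.imwrite('pics/top9.png',p[:,:,::-1])
p,d=viewer.grab_frame('scene')
cv2.imwrite('pics/scene9.png',cv2.resize(p[140:320,190:430],(800,600),interpolation=cv2.INTER_CUBIC)[:,:,::-1])
```

```text
12.825 [ 0.33215336 -0.2837072   0.19062629] [-0.32279689 -0.75685595 -0.41815614] 0.06283228635556992
```

View pics/top9.png

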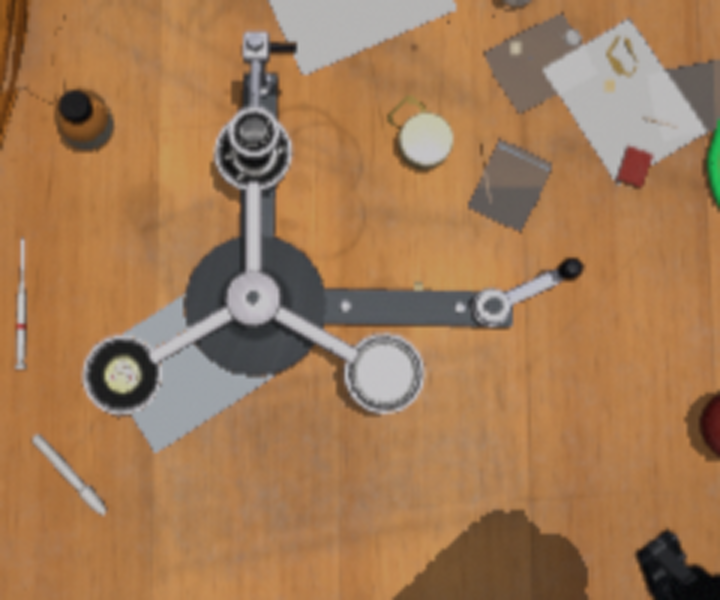

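View pics/scene9.png

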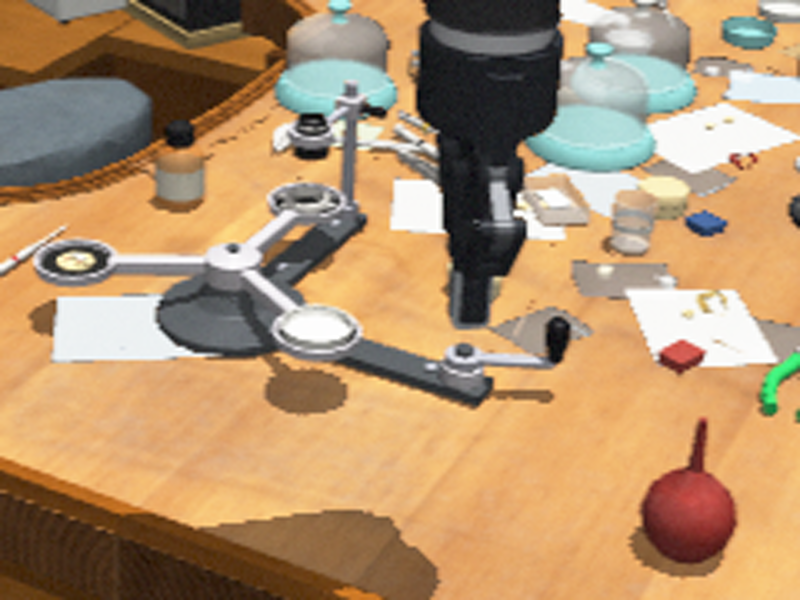

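View pics/top9f.png

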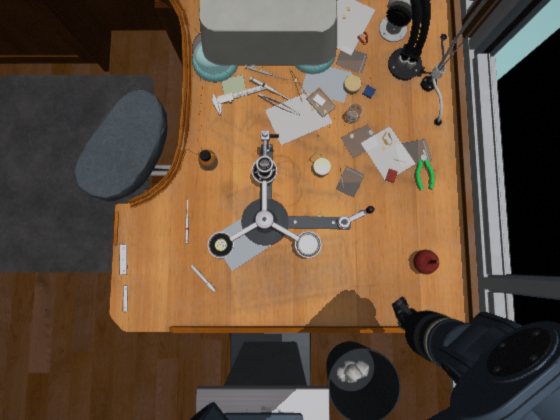

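The lever knob is now at (570,268), the wheel hasn't moved, and everything else is in its original place. One last measurement of the lever and case before handing in.

Run:
```python
from h import *
P=lambda u,v,z:pix2w('top',180+u/3-1/3,120+v/3-1/3,z=z)
v=P(570,268,.064)-P(492,305,.036);a=np.degrees(np.arctan2(v[1],v[0]));print(a,np.radians(a+149.2))
# scene view case centre; crop scale 3.333
c=pix2w('scene',190+307/3.333,140+200/3.333,z=.055);print(c, 'loupe est', [.671,-.0042])
print(observe()['clock'],abs(observe()['qd']).max())
order.close_job()
```

```text
-65.32501701213305 1.4638946131925092
[ 0.66521195 -0.00835163  0.055     ] loupe est [0.671, -0.0042]
12.925 0.03184747528869966
the job is handed in; nothing more can be done
```

The watch case is under the loupe, the clamp lever is at its other stop, and the job is handed in at 12.9 s of the 64 s allowed. It reports no verdict.

**Wheel:** I pushed the parts-cup spoke from behind with the shut fingers and turned the wheel about 46° counter-clockwise. It stayed put after I backed off and while I moved the lever.
- In the top view the case dish stood about 1° past the loupe direction, roughly 2–3 mm.
- A rougher reading from the scene camera put the case about 7 mm off and on the other side. The two views disagree, but both are within the 12 mm allowed.

**Lever:** It swung about 1.46 rad from where it started. At the end the push force rose to about 8 N with no further movement, so I take it to be at the stop. Its exact joint value was not measured.

**Clearance:** The arm finished clear of everything, and the last pictures show no bystander moved and all three items still in their dishes.

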